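Mount the third hand on its dovetail rail and clamp it

TASK

Pick up the third-hand carriage, slide it onto the dovetail rail from the rail's open, tapered end, and push it gently home until it presses the spring pin right in and bears on the end stop. Then turn its side clamp knob clockwise until it is tight, and let go. Do not force the carriage against the rail or stop, and leave the dish, the jar and the graver where they are.

Things in the scene. Friction and masses are not known exactly. Their poses are not given: they have to be found in the camera images.
- rail: Fixed steel dovetail rail on a dark foot plate 146 x 84 x 10 mm. Origin on the bench under its middle; x along it, the way the carriage slides on; z up. Dovetail x -75 to +75, on a 22 mm wide stem: 28 mm wide at z 30, 40 wide from z 40 to its flat top at z 44. An end stop is locked on its far part, top at z 53.5, face at x = 28 to 52: its place is NOT measured, feel for it.
- rail_entry (a point): Middle of the top edge of the rail's open end, at rail x -75, z 42; frame as the rail's. The carriage goes on here, along +x. The first 20 mm (to x -55) taper up from a smaller tip, 33 mm wide at most, to the full dovetail.
- stop_pin (a joint): Spring pin, 6 mm thick, sticking 6 mm out of the end stop's face towards the open end, at rail z 49, y 12. 0 = out, 0.006 = pushed flush, so that the carriage's front bears on the stop. A few newtons of push show that it bears; over 30 N is forcing it. Weak spring, 0.5 N at most: it does not shift a carriage left on the rail, but handling the knob may: keep it home.
- carriage: Loose aluminium carriage, 0.29 to 0.47 kg, upright on the bench. Origin: middle of its underside; x forward (goes on first), y left, z up. x -36 to +36, y -33 to +33, z 0 to 25; a lug for the knob reaches y +56. The dovetail groove along x underneath has its ceiling at z 15 and 1.2 mm of play each side on the rail. Riding on the rail its origin is at rail y 0, z 29; home, its front (x +36) is on the stop.
- carriage_grip (a point): Point to grip the carriage, in the plain block on its top (x -15 to +15, y -12 to +12, z 25 to 64), 54 mm above the carriage's origin; frame as the carriage's. Grip across x (30 mm), clear of the knob's stem at y +37; fingertips may reach down to z 34. Thin tweezers with a ring reach forward at z 30 from a 33 mm high holder (x 22 to 36) to x +117, and pass over the stop.
- knob (a joint): Clamp knob at the carriage's left side, axis upright at carriage x 0, y +37.4. 0 = loose, grows as it turns clockwise seen from above, end of travel 1.35 rad. A cam on its stem meets the rail's side at 0.3 to 1.0 rad, takes up the side play (it draws the carriage up to 2 mm to its left), and grips from 1.0 rad, against up to 0.2 N m. Tight is beyond 1.1 rad. It stays where it is left. Turned early, it blocks the groove.
- knob_grip (a point): Point to grip the knob, on its axis, 84 mm above the carriage's origin, in the upright bar on its top: 32 mm long (this frame's x), 10 mm wide (y), carriage z 66 to 94, on a 10 mm stem. The bar points 1.3 rad counter-clockwise of the carriage's x when the joint is 0, and along the carriage's x at 1.3.
- block: Fixed grey soldering block, 110 x 100 x 34 mm, on the bench past the rail's far end; origin at the middle of its underside. The ring ends up above it.
- dish: Loose white ceramic dish, 110 mm across, 26 mm high; origin under its middle. Leave it alone.
- jar: Loose amber glass jar with steel cap, 44 mm across, 55 mm high; origin under its middle. Leave it alone.
- graver: Loose graver lying on the bench, a wooden handle with a steel shank, 150 mm long; origin under its middle. Leave it alone.
Not all that is in view belongs to the job. Of the things shaped like the rail, the steel one is meant.

How it is judged:
On the way, in this order (a step that is already met when the one before it is completed fails the run):
1. the carriage is threaded onto the rail by at least 50 mm, its clamp knob still loose (y of carriage in the frame of rail between -0.004 and 0.004 m and z of carriage in the frame of rail between 0.026 and 0.033 m and angle between the x axis of carriage and the x axis of rail, either way round below 0.06 rad and x of carriage in the frame of rail above -0.06 m and value of joint knob below 0.6 rad), for 0.1 s.
2. the carriage is home: the spring pin pushed in to within 1.5 mm, the clamp knob still loose (all of step 1 and value of joint stop_pin above 0.0045 m), for 0.2 s.
3. the clamp knob is turned tight with the carriage home (y of carriage in the frame of rail between -0.004 and 0.004 m and z of carriage in the frame of rail between 0.026 and 0.033 m and angle between the x axis of carriage and the x axis of rail, either way round below 0.06 rad and x of carriage in the frame of rail above -0.06 m and value of joint stop_pin above 0.0045 m and value of joint knob above 1.1 rad), for 0.2 s.
At the end, for the whole second after the job is handed in: The carriage sits on the dovetail at rest (within 4 mm and 0.06 rad of the rail's line, at riding height), home with the spring pin pushed in at least 4.5 of its 6 mm, and the clamp knob is turned past 1.1 rad, tight (all of step 3 and linear speed of carriage below 0.01 m/s); the robot touches nothing.
It fails at once if the carriage is forced: more than 30 N between it and the rail or its stop while it is being slid on (knob loose and not held) (contact force between carriage and rail above 30 N and value of joint knob below 0.28 rad and distance between the grasp point and knob_grip above 0.03 m).
It fails at once if the dish is shifted more than 30 mm (distance of dish from where it was at the start of the episode above 0.03 m).
It fails at once if the jar is shifted more than 30 mm (distance of jar from where it was at the start of the episode above 0.03 m).
It fails at once if the graver is shifted more than 30 mm (distance of graver from where it was at the start of the episode above 0.03 m).
It also fails if it takes over 72 s, if anything falls off the work surface, if the arm or the gripper's body presses on something with over 40 N, if the wrist force passes 120 N, or if a joint passes its speed limit or range.

ROBOT

A 6-joint arm with a two-finger parallel gripper is mounted at the origin on the work surface. World frame = base frame: x ahead of the robot, y to its left, z up, the work surface at z = 0. Lengths are in m, angles in rad, forces in N, time in s.
With the tool pointing down it reaches from about 0.4 to 0.825 m from the base axis. Payload 7 kg.
Tool frame: the origin (TCP) lies at the centre of the arm's flange, where the gripper is bolted on; the fingertips stand 178 mm ahead of it and the grasp point (between the pads) lies arm.tcp_to_grasp ahead of it (arm.tcp_to_grasp is the distance from the TCP to the grasp point, in m); z points along the fingers, y is the direction in which the jaws open and shut (so a half turn about z gives the same grasp; the last joint's range is limited). The gripper opens to 88 mm and grips with 3 to 60 N. Pads are 19 mm wide; open, the fingers measure 130 mm over their backs; the gripper's body (78 mm by 193 mm) begins 47 mm behind the grasp point.
Start: joints at [-1.04, 0.359, 0.012, 0, -1.224, -0.288], TCP at [0.162, -0.655, 0.405] pointing down, gripper open.
Joint ranges: [-3.07, 3.07], [-1.43, 2.12], [-1.02, 1.25], [-3.03, 1.67], [-3.05, -0], [-3.03, 3.03]. Speed limits (rad/s): [2.39, 2.39, 3.01, 3.14, 3.14, 3.14].

INTERFACE

Orientations are given as [roll, pitch, yaw] about the fixed x, y, z axes, in that order (R = Rz(yaw) Ry(pitch) Rx(roll)).
In Python, from station import arm gives the robot as it stands.
- The arm moves only by the tool move_arm, never from a script. Its argument "deltas" is a list of rows, each a list of 6 numbers: the shift along the world's x, y, z in mm, then the turn, a rotation vector about the world's x, y, z in degrees. In form: [[tx, ty, tz, ax, ay, az], ...]. A call has exactly 5 rows; each row shifts and turns the commanded pose from where the row before left it; what a row does not reach is not made up. A row lasts 1/12 s, in which the tool goes at most 41.7 mm and 7.16 degrees, less where a joint would pass 70% of its speed; a pose out of reach is approached as far as the arm can. A call with a gripper value outside its range is refused whole. "claw" is the closure in counts, from 0 (fully open) to 255 (shut), set as the call begins (left out, the last holds). The fingers move at their own pace and stop on an object; "squeeze" is the grip in N (left out, the last holds). Time passes only in rows, so rows that do not move let the fingers close, or fill a call up. It gives the time, the measured TCP pose, the force and the opening at its end, in the units of the state.
- arm.get_state(): the state, without advancing time (a new reading comes with each control period).
- arm.grab_frame(name): name is "scene" or "side" or "wrist"; returns the picture (400x640x3 uint8, red, green, blue); there is no depth.
- arm.calibration(name): a dict with "intrinsics" (3x3 intrinsics, pixels), "T" (4x4, takes a point from camera to world coordinates); the wrist camera has in their place "mount" (4x4, takes a point from camera to tool coordinates, whose origin is the TCP and whose axes are the flange's). Camera axes: x right, y up, looking along -z (the intrinsics and any distortion apply to the point x, -y, -z); pixel columns grow to the right and rows downward; lengths in m; the calibration is good to about 2 mm. A picture is of the moment at which its call begins: read the wrist's pose just before it. calibration takes no time and is no camera call.
- arm.job_done(): hands the job in, once; it reports no verdict.
Trained networks look in the newest picture that a camera, given by its name, has taken for a name from the list of things; names that differ only in an ending like _2 or _b are one class to them, and where a whole thing is asked for, a point or a joint stands for the part that bears it (a point fixed in the world has none). Each returns a list of dicts, best first, with "score" (0 to 1); they miss things now and then, are a little off and sometimes report something else, mostly with a low value. They report only what shows in the picture. A call takes as long as a camera call. They do not tell look-alikes from the thing itself.
- arm.spot_in(thing, camera): "xy" ([column, row] in pixels, amid what is visible of it).
- arm.masks_of(thing, camera): "pixels" (400x640 bool, what is visible of it) and "xy" ([column, row] in pixels, amid what is visible of it).
- arm.spot_point(thing, camera): "xy" ([column, row] in pixels: a listed point, or the origin of a listed thing).
The state is a dict: "t": time; "q": joint angles; "qd": joint speeds; "joint_efforts": joint torques, N m; "eef_pos": TCP position; "ee_rot": TCP orientation; "force": force on the tool from outside, world axes, zero at the start; "moment": the same for the moment, N m; "width": finger opening in m.
Only numpy, scipy, OpenCV 4.12 (cv2) and the standard library are available. Lean on these libraries where they do the work, as an engineer would, in place of code of your own. Each camera call takes 0.05 s, during which the arm holds its last target. There are 200 camera calls.

## Working session

There is one attempt and no reset: what is moved stays moved. The work goes in short steps, Python scripts to look and compute and a tool call to move; the robot and the scene stay as the last step left them, time stands still between calls to the robot, and variables do not carry over. Pictures are saved under pics/ and viewed, about 8 in all and at most 12, crops included, and the job is handed in when it is done.

Besides the shell and the picture viewer there is one more tool, called by a JSON object that holds its "fn" and its "kwargs", one argument or row to a line. move_arm: Moves the arm, as the interface text tells. Its arguments: {"type":"object","properties":{"deltas":{"type":"array","items":{"type":"array","items":{"type":"number"}}},"claw":{"type":"number"},"squeeze":{"type":"number"}},"required":["deltas"]}

```bash
mkdir -p pics; cat > h.py <<'E'
import numpy as np, cv2
from station import arm
from scipy.spatial.transform import Rotation as R
def pose():
    s=arm.get_state(); T=np.eye(4); T[:3,:3]=R.from_euler('xyz',s['ee_rot']).as_matrix(); T[:3,3]=s['eef_pos']; return T
def camT(n):
    c=arm.calibration(n); K=np.array(c['intrinsics']); 
    return K,(np.array(c['T']) if 'T' in c else pose()@np.array(c['mount'])),c
def ray(n,xy,KT=None):
    K,T,_=KT or camT(n); d=np.linalg.inv(K)@[xy[0],xy[1],1]; d=np.array([d[0],-d[1],-d[2]]); return T[:3,3],T[:3,:3]@d
def atz(n,xy,z,KT=None):
    o,d=ray(n,xy,KT); return o+d*(z-o[2])/d[2]
def proj(n,P,KT=None):
    K,T,_=KT or camT(n); p=(np.asarray(P)-T[:3,3])@T[:3,:3]; p=p*[1,-1,-1]; q=p@K.T; return q[...,:2]/q[...,2:]
def tri(obs):
    A=np.zeros((3,3));b=np.zeros(3)
    for o,d in obs:
        d=d/np.linalg.norm(d);M=np.eye(3)-np.outer(d,d);A+=M;b+=M@o
    return np.linalg.solve(A,b)
def snap(n,f):
    im=arm.grab_frame(n); cv2.imwrite('pics/'+f,im[:,:,::-1]); return im
E
python3 - <<'E'
from h import *
import json
print(arm.tcp_to_grasp, arm.get_state())
for n in ['scene','side','wrist']:
    snap(n,n+'0.png'); print(n,{k:np.round(v,3).tolist() if not isinstance(v,(str,dict)) else v for k,v in arm.calibration(n).items()})
a=[cv2.imread(f'pics/{n}0.png') for n in ['scene','side']]
cv2.imwrite('pics/both.png',cv2.resize(np.vstack(a),(480*800//640*1,600)) if 0 else np.vstack(a)[:, :])
for n in ['scene','side','wrist']:
    for t in ['rail','rail_entry','carriage','carriage_grip','knob_grip','block','stop_pin']:
        print(n,t,[(np.round(d['xy']).tolist(),round(d['score'],2)) for d in arm.spot_point(t,n)])
E
```

```text
0.1593 {'t': 0.0, 'q': array([-1.03991673e+00,  3.59363405e-01,  1.10644576e-02, -3.33918316e-04,
       -1.22413642e+00, -2.88061807e-01]), 'qd': array([ 2.11624153e-03,  7.40120031e-06, -1.15410832e-03, -1.23117265e-03,
       -1.39517282e-03,  6.65072451e-04]), 'joint_efforts': array([ 1.03608563e-03, -5.82722104e+01,  2.93054903e+01,  6.99698836e+00,
        7.00484510e-03, -2.01254147e-04]), 'eef_pos': array([ 0.16221553, -0.65500872,  0.40374301]), 'ee_rot': array([ 3.13993196e+00, -1.64712046e-04, -2.89888844e+00]), 'force': array([-0.09178546, -0.16174352,  0.46135009]), 'moment': array([ 0.03074567, -0.00477378,  0.03527682]), 'width': 0.08742002701463823}
scene {'intrinsics': [[488.804, 0.0, 316.421], [0.0, 488.804, 198.842], [0.0, 0.0, 1.0]], 'T': [[0.831, -0.288, 0.477, 1.189], [0.556, 0.461, -0.691, -0.887], [-0.021, 0.839, 0.543, 0.759], [0.0, 0.0, 0.0, 1.0]]}
side {'intrinsics': [[499.696, 0.0, 318.521], [0.0, 499.696, 203.855], [0.0, 0.0, 1.0]], 'T': [[0.936, 0.255, -0.243, 0.281], [-0.352, 0.675, -0.648, -0.832], [-0.001, 0.692, 0.722, 1.003], [0.0, 0.0, 0.0, 1.0]]}
wrist {'intrinsics': [[337.469, 0.0, 316.789], [0.0, 337.469, 198.451], [0.0, 0.0, 1.0]], 'mount': [[-0.0, 0.961, 0.277, 0.073], [1.0, 0.0, -0.0, 0.001], [-0.0, 0.277, -0.961, 0.019], [0.0, 0.0, 0.0, 1.0]]}
scene rail [([244.0, 228.0], 0.91), ([337.0, 198.0], 0.9), ([327.0, 154.0], 0.89), ([282.0, 188.0], 0.76)]
scene rail_entry [([323.0, 198.0], 0.92), ([263.0, 183.0], 0.87), ([311.0, 158.0], 0.81), ([219.0, 222.0], 0.73)]
scene carriage [([216.0, 284.0], 0.98), ([273.0, 317.0], 0.67)]
scene carriage_grip [([217.0, 266.0], 0.69), ([392.0, 238.0], 0.23)]
scene knob_grip [([207.0, 248.0], 0.44)]
scene block [([364.0, 180.0], 0.68)]Traceback (most recent call last):
  File "<stdin>", line 10, in <module>
ValueError: it knows: block, carriage, carriage_grip, dish, graver, jar, knob_grip, rail, rail_entry
```

View pics/scene0.png

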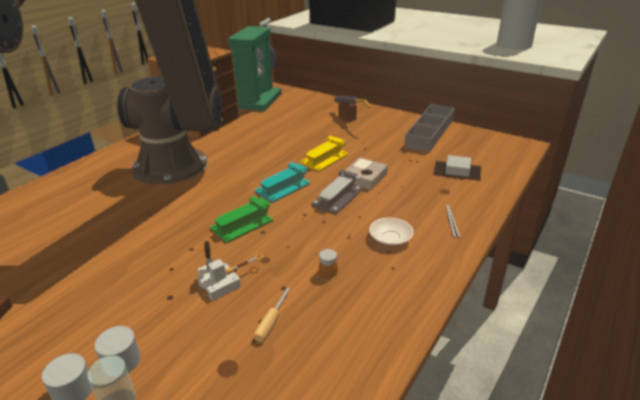

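View pics/side0.png

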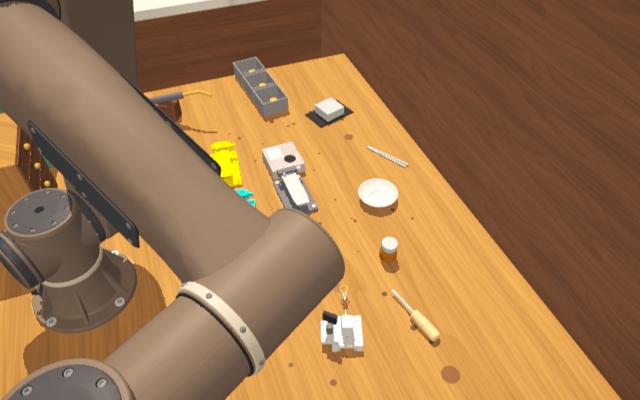

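The scene view shows the steel rail at about (338,192), with the grey block beyond it at (365,173). The carriage is at (217,280) with the ring pointing right. The green, cyan and yellow rails are decoys. The side view agrees: rail at (294,192), carriage at (343,332).

```bash
python3 - <<'E'
from h import *
for t in ['rail','rail_entry','carriage','carriage_grip','knob_grip','block','jar','dish','graver']:
    r={}
    for n in ['scene','side']:
        l=arm.spot_point(t,n); r[n]=l; print(n,t,[(np.round(d['xy']).tolist(),round(d['score'],2)) for d in l])
    for a in r['scene']:
        for b in r['side'][:2]:
            ra,rb=ray('scene',a['xy']),ray('side',b['xy']); P=tri([ra,rb]); e=np.linalg.norm(proj('scene',P)-a['xy'])
            if e<6: print('   ',np.round(P,3),round(e,1))
E
```

```text
scene rail [([244.0, 228.0], 0.91), ([337.0, 198.0], 0.9), ([327.0, 154.0], 0.89), ([282.0, 188.0], 0.76)]
side rail [([225.0, 170.0], 0.79), ([295.0, 196.0], 0.78)]
    [ 0.568  0.119 -0.002] 0.5
    [0.411 0.301 0.006] 2.5
scene rail_entry [([323.0, 198.0], 0.92), ([263.0, 183.0], 0.87), ([311.0, 158.0], 0.81), ([219.0, 222.0], 0.73)]
side rail_entry [([303.0, 204.0], 0.78), ([228.0, 176.0], 0.66)]
    [0.567 0.048 0.037] 0.6
    [0.405 0.227 0.033] 0.8
scene carriage [([216.0, 284.0], 0.98), ([273.0, 317.0], 0.67)]
side carriage [([346.0, 336.0], 0.57)]
    [ 0.532 -0.339  0.006] 0.7
    [ 0.583 -0.232 -0.18 ] 4.8
scene carriage_grip [([217.0, 266.0], 0.69), ([392.0, 238.0], 0.23)]
side carriage_grip [([348.0, 322.0], 0.84)]
    [ 0.536 -0.332  0.054] 0.4
scene knob_grip [([207.0, 248.0], 0.44)]
side knob_grip [([329.0, 316.0], 0.79)]
    [ 0.497 -0.319  0.081] 0.4
scene block [([364.0, 180.0], 0.68)]
side block [([281.0, 164.0], 0.77)]
    [ 0.575  0.272 -0.016] 1.4
scene jar [([326.0, 272.0], 0.62)]
side jar [([385.0, 254.0], 0.63)]
    [ 0.712 -0.161 -0.001] 2.4
scene dish [([386.0, 239.0], 0.89)]
side dish [([380.0, 200.0], 0.98)]
    [0.78  0.011 0.009] 0.9
scene graver [([271.0, 316.0], 0.89)]
side graver []
```

{"fn": "move_arm", "kwargs": {
  "deltas": [
    [24.7,21.3,0,0,0,-2],
    [24.7,21.3,0,0,0,-2],
    [24.7,21.3,0,0,0,-2],
    [24.7,21.3,0,0,0,-2],
    [24.7,21.3,0,0,0,-2]
  ],
  "claw": 0
}}

```text
t: 1.77
eef_pos: [0.2866, -0.5476, 0.4048]
ee_rot: [-3.141, 0.0, -3.075]
force: [1.1, -0.8, 0.3]
width: 0.0876
```

{"fn": "move_arm", "kwargs": {
  "deltas": [
    [24.7,21.3,0,0,0,-2],
    [24.7,21.3,0,0,0,-2],
    [24.7,21.3,0,0,0,-2],
    [24.7,21.3,0,0,0,-2],
    [24.7,21.3,0,0,0,-2]
  ]
}}

```text
t: 2.18
eef_pos: [0.4103, -0.4409, 0.4049]
ee_rot: [-3.141, 0.0, 3.034]
force: [1.0, -0.6, 0.1]
width: 0.0874
```

{"fn": "move_arm", "kwargs": {
  "deltas": [
    [24.7,21.3,-10,0,0,-2],
    [24.7,21.3,-10,0,0,-2],
    [24.7,21.3,-10,0,0,-2],
    [24.7,21.3,-10,0,0,-2],
    [0,0,0,0,0,0]
  ]
}}

```text
t: 2.6
eef_pos: [0.5112, -0.3537, 0.3623]
ee_rot: [3.141, -0.002, 2.897]
force: [-0.7, -1.3, -0.0]
width: 0.0874
```

```bash
python3 - <<'E'
from h import *
s=arm.get_state();print(s['t'],s['eef_pos'],s['ee_rot'],s['q'])
KT=camT('wrist'); snap('wrist','w1.png')
for t,z in [('carriage',0),('carriage_grip',.054),('knob_grip',.084),('rail_entry',.042)]:
    for d in arm.spot_point(t,'wrist'): print(t,np.round(d['xy']),round(d['score'],2),np.round(atz('wrist',d['xy'],z,KT),4))
E
```

```text
2.6 [ 0.51118223 -0.35369196  0.36234899] [ 3.14057850e+00 -1.81924773e-03  2.89668372e+00] [-2.91919975e-01  3.01886822e-01 -1.69973555e-01 -1.04034949e-03
 -1.10080107e+00 -1.52331419e+00]
carriage [343. 192.] 0.93 [ 0.5345 -0.3299  0.    ]
carriage_grip [344. 205.] 0.58 [ 0.5318 -0.3318  0.054 ]
knob_grip [350. 171.] 0.7 [ 0.4966 -0.3216  0.084 ]
rail_entry [480.  10.] 0.64 [ 0.403  -0.1908  0.042 ]
```

View pics/w1.png

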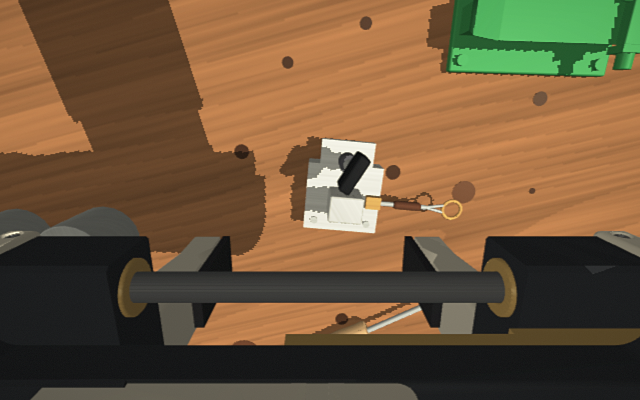

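The wrist view shows the carriage body with corners at (304,227), (376,233), (377,144) and (322,139). The ring is at (452,210) and the knob bar at (354,172). The carriage is turned slightly clockwise relative to the jaws.

```bash
python3 - <<'E'
from h import *
KT=camT('wrist')
P={k:atz('wrist',p,z,KT) for k,p,z in [('br',(304,227),.025),('fr',(376,233),.025),('ring',(452,210),.030),('l1',(322,139),.025),('l2',(377,144),.025),('grip',(344,205),.054)]}
for k in P: print(k,np.round(P[k],4))
ang=lambda a,b: np.degrees(np.arctan2(*(P[b]-P[a])[1::-1]))
print(ang('br','fr'),np.linalg.norm(P['fr']-P['br']),ang('l1','l2'),ang('grip','ring'))
m=arm.masks_of('carriage','wrist')
if m: 
    p=m[0]['pixels']; ys,xs=np.nonzero(p); print(xs.min(),xs.max(),ys.min(),ys.max(),p.sum())
# fit: yaw, xy by points
c=(P['br']+P['fr'])/2
for y in (72,74): 
    r=np.radians(y); print(y,'origin from rear edge (y=-33):',c[:2]+33e-3*np.array([-np.sin(r),np.cos(r)]))
E
```

```text
br [ 0.5522 -0.3809  0.025 ]
fr [ 0.5764 -0.3114  0.025 ]
ring [ 0.5686 -0.2345  0.03  ]
l1 [ 0.4708 -0.342   0.025 ]
l2 [ 0.488  -0.2927  0.025 ]
grip [ 0.53   -0.3366  0.054 ]
70.80013886765684 0.07362158864176542 70.74979452420999 69.26771033184166
303 461 138 232 6950
72 origin from rear edge (y=-33): [ 0.53287913 -0.33592932]
74 origin from rear edge (y=-33): [ 0.53254236 -0.33703085]
```

{"fn": "move_arm", "kwargs": {
  "deltas": [
    [13,12,0,0,0,-2.5],
    [13,12,0,0,0,-2.5],
    [0,0,-25,0,0,0],
    [0,0,-25,0,0,0],
    [0,0,-20,0,0,0]
  ]
}}

```text
t: 3.32
eef_pos: [0.5333, -0.3335, 0.294]
ee_rot: [3.141, 0.001, 2.807]
force: [-0.7, -0.2, -0.8]
width: 0.0875
```

```bash
python3 - <<'E'
from h import *
arm.grab_frame('wrist'); arm.grab_frame('wrist')
s=arm.get_state();print(s['t'],s['eef_pos'],s['ee_rot'],s['q'])
KT=camT('wrist'); snap('wrist','w2.png')
for t,z in [('carriage',0),('carriage_grip',.054),('knob_grip',.084)]:
    for d in arm.spot_point(t,'wrist'): print(t,np.round(d['xy']),round(d['score'],2),np.round(atz('wrist',d['xy'],z,KT),4))
E
```

```text
3.4167 [ 0.53230279 -0.3332581   0.29164767] [ 3.14119523 -0.00548608  2.80665215] [-2.49293136e-01  3.74744648e-01 -2.38726273e-01 -1.05419886e-03
 -9.62757643e-01 -1.65584021e+00]
carriage [318. 196.] 0.7 [ 0.5339 -0.3317  0.    ]
carriage_grip [316. 215.] 0.79 [ 0.532  -0.3324  0.054 ]
knob_grip [317. 172.] 0.6 [ 0.4985 -0.3203  0.084 ]
```

View pics/w2.png

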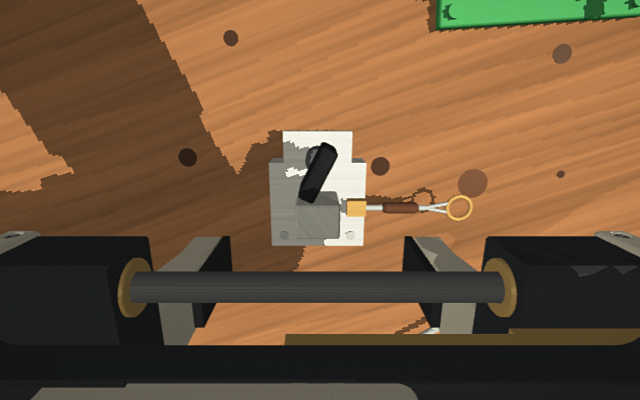

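The carriage edges now run level with the jaws and the body is centred at column 317, so I can descend and grip.

{"fn": "move_arm", "kwargs": {
  "deltas": [
    [0,1,-20,0,0,0],
    [0,0,-20,0,0,0],
    [0,0,-20,0,0,0],
    [0,0,-15,0,0,0],
    [0,0,0,0,0,0]
  ]
}}

```text
t: 4.03
eef_pos: [0.5334, -0.3319, 0.2181]
ee_rot: [3.141, -0.003, 2.808]
force: [-0.3, -0.5, -0.5]
width: 0.0879
```

{"fn": "move_arm", "kwargs": {
  "deltas": [
    [0,0,0,0,0,0],
    [0,0,0,0,0,0],
    [0,0,0,0,0,0],
    [0,0,0,0,0,0],
    [0,0,0,0,0,0]
  ],
  "claw": 255,
  "squeeze": 40
}}

```text
t: 4.45
eef_pos: [0.5343, -0.3321, 0.2208]
ee_rot: [3.142, 0.002, 2.809]
force: [0.4, -1.8, 0.1]
width: 0.0601
```

{"fn": "move_arm", "kwargs": {
  "deltas": [
    [0,0,0,0,0,0],
    [0,0,0,0,0,0],
    [0,0,0,0,0,0],
    [0,0,0,0,0,0],
    [0,0,0,0,0,0]
  ]
}}

```text
t: 4.87
eef_pos: [0.5341, -0.3321, 0.2197]
ee_rot: [-3.141, -0.0, 2.808]
force: [-0.9, -1.1, 0.1]
width: 0.0299
```

{"fn": "move_arm", "kwargs": {
  "deltas": [
    [0,0,15,0,0,0],
    [0,0,20,0,0,0],
    [0,0,25,0,0,0],
    [0,0,25,0,0,0],
    [0,0,15,0,0,0]
  ]
}}

```text
t: 5.28
eef_pos: [0.5342, -0.332, 0.3217]
ee_rot: [-3.142, 0.001, 2.809]
force: [0.4, -0.1, -3.6]
width: 0.0299
```

{"fn": "move_arm", "kwargs": {
  "deltas": [
    [3.5,15,0,0,0,1.9],
    [3.5,20,0,0,0,1.9],
    [3.5,25,0,0,0,1.9],
    [3.5,25,0,0,0,1.9],
    [3.5,25,0,0,0,1.9]
  ]
}}

```text
t: 5.7
eef_pos: [0.5511, -0.2209, 0.3188]
ee_rot: [3.141, -0.002, 2.975]
force: [0.6, 0.6, -3.5]
width: 0.0298
```

{"fn": "move_arm", "kwargs": {
  "deltas": [
    [3.5,25,0,0,0,1.9],
    [3.5,25,0,0,0,1.9],
    [3.5,25,0,0,0,1.9],
    [3.5,25,0,0,0,1.9],
    [3.5,20,0,0,0,1.9]
  ]
}}

```text
t: 6.12
eef_pos: [0.5687, -0.1003, 0.3189]
ee_rot: [3.141, -0.001, -3.141]
force: [0.9, 0.3, -3.3]
width: 0.03
```

```bash
python3 - <<'E'
from h import *
for i in range(4): arm.grab_frame('wrist')
s=arm.get_state();print(s['t'],s['eef_pos'],s['ee_rot'],s['q'],s['force'],s['width'])
KT=camT('wrist'); im=snap('wrist','w3.png')
for t,z in [('rail',0),('rail_entry',.042),('carriage_grip',None),('knob_grip',None)]:
    for d in arm.spot_point(t,'wrist'): print(t,np.round(d['xy'],1),round(d['score'],2),np.round(atz('wrist',d['xy'],z,KT),4) if z is not None else '')
for n in ['scene','side']:
    snap(n,n+'3.png')
    for t in ['rail_entry','rail','carriage']: print(n,t,[(np.round(d['xy']).tolist(),round(d['score'],2)) for d in arm.spot_point(t,n)])
E
```

```text
6.3167 [ 0.56882634 -0.10135914  0.3190559 ] [ 3.14146196e+00 -1.32948326e-03  3.14096650e+00] [ 1.61911635e-01  2.71081988e-01 -3.22658131e-01 -4.14802336e-04
 -9.78347059e-01 -1.73310236e+00] [ 0.29575495 -0.40846244 -3.28956068] 0.02967404857324958
rail [566.9 182.5] 0.86 [0.5662 0.1278 0.    ]
rail [290.4  12.8] 0.79 [ 0.427  -0.1214  0.    ]
rail_entry [504.7 202.2] 0.58 [0.5724 0.0494 0.042 ]
carriage_grip [318.7 259.5] 0.81 
carriage_grip [507.1 203.3] 0.35 
knob_grip [313.8 206.6] 0.82 
scene rail_entry [([262.0, 184.0], 0.77), ([312.0, 158.0], 0.68), ([217.0, 224.0], 0.68), ([329.0, 200.0], 0.65)]
scene rail [([337.0, 200.0], 0.86), ([245.0, 228.0], 0.75), ([329.0, 156.0], 0.56)]
scene carriage [([288.0, 203.0], 0.62)]
side rail_entry [([303.0, 202.0], 0.96), ([227.0, 177.0], 0.96), ([276.0, 294.0], 0.64), ([242.0, 231.0], 0.56), ([380.0, 198.0], 0.35)]
side rail [([294.0, 193.0], 0.96), ([238.0, 219.0], 0.78), ([226.0, 169.0], 0.74)]
side carriage [([326.0, 229.0], 0.64)]
```

View pics/w3.png

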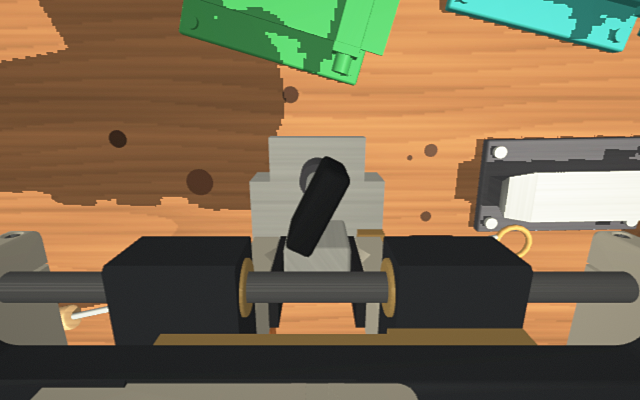

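Rail tip spans about columns 503–518 and rows 173–222. I'll crop in to measure its edges.

```bash
python3 - <<'E'
from h import *
im=cv2.imread('pics/w3.png')
c=cv2.resize(im[125:245,450:640],None,fx=4.2,fy=4.2,interpolation=cv2.INTER_CUBIC); cv2.imwrite('pics/c3.png',c)
g=im.mean(2)
for x in range(520,640,15):
    col=g[125:240,x]; d=np.diff(col); k=np.argsort(-abs(d))[:7]; print(x,sorted((int(i)+125,int(d[i])) for i in k))
E
```

```text
520 [(138, -78), (160, -63), (174, 88), (175, 102), (219, -57), (220, -62), (225, 57)]
535 [(136, -76), (139, 42), (159, -65), (171, 85), (172, 91), (221, -82), (222, -46)]
550 [(137, -106), (139, 31), (140, 18), (159, -67), (171, 89), (172, 101), (221, -115)]
565 [(135, -76), (138, 45), (160, -64), (170, 39), (171, 139), (221, -103), (230, 40)]
580 [(136, -97), (138, 53), (158, -64), (170, 68), (171, 128), (220, -49), (221, -79)]
595 [(136, -82), (138, 40), (159, -65), (170, 80), (171, 114), (220, -87), (221, -78)]
610 [(135, -77), (136, -43), (137, 38), (148, -65), (170, 114), (171, 60), (220, -154)]
625 [(136, -65), (149, -62), (169, 49), (170, 142), (220, -110), (234, -61), (237, 53)]
```

View pics/c3.png

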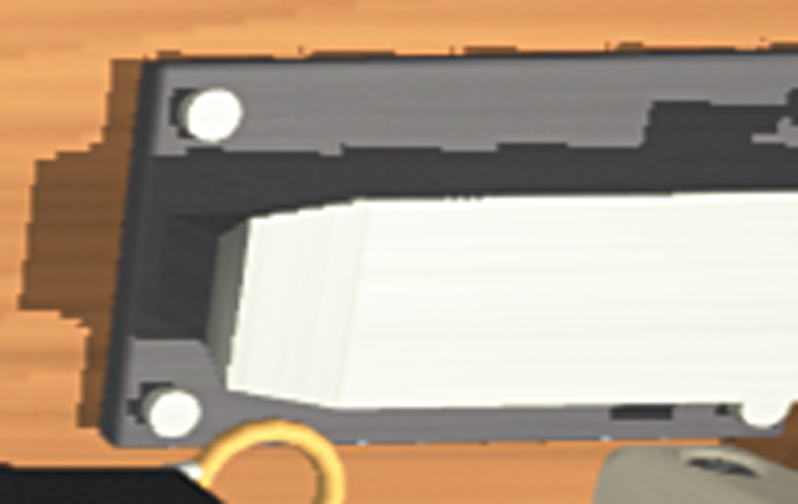

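```bash
python3 - <<'E'
from h import *
KT=camT('wrist')
up=[atz('wrist',(x,y),.044,KT) for x,y in [(550,172.2),(625,170.4)]]
lo=[atz('wrist',(x,y),.044,KT) for x,y in [(550,221.8),(625,220.8)]]
print(np.round(up,4),np.round(lo,4))
for a,b in (up,lo): print(np.degrees(np.arctan2(*(b-a)[1::-1])))
print('width',(lo[0]-up[0])[0])
# plate edge z .010, end tip top (z~.042)
pl=[atz('wrist',p,.010,KT) for p in [(489,141),(636,136.5)]]; print(np.round(pl,4),np.degrees(np.arctan2(*(pl[1]-pl[0])[1::-1])))
print('plate corners end',[np.round(atz('wrist',p,.010,KT),4) for p in [(486,139),(478,230)]])
print('tip corners',[np.round(atz('wrist',p,.042,KT),4) for p in [(509,177.5),(504.5,217.5)]])
print('taper end',[np.round(atz('wrist',p,.044,KT),4) for p in [(536,172.5),(531,222)]])
zc=.319-.2187
for p,z in [((269,137),.025),((365,137),.025),((250,181),.025),((383,181),.025)]: print(p,np.round(atz('wrist',p,z+zc,KT),4))
print('ring',np.round(atz('wrist',(514,240),.03+zc,KT),4))
print('knob',np.round(atz('wrist',(313.8,206.6),.084+zc,KT),4))
print(np.round(proj('wrist',np.array([[.5688,-.1014,zc+.054]]),KT)))
E
```

```text
[[0.5485 0.0792 0.044 ]
 [0.5472 0.1369 0.044 ]] [[0.5893 0.0869 0.044 ]
 [0.5885 0.1472 0.044 ]]
91.29634389839897
90.69949934987328
width 0.04075478884335626
[[0.5283 0.0459 0.01  ]
 [0.5248 0.1704 0.01  ]] 91.63994203345663
plate corners end [array([0.5266, 0.0431, 0.01  ]), array([0.6096, 0.0471, 0.01  ])]
tip corners [array([0.5531, 0.0493, 0.042 ]), array([0.5862, 0.0508, 0.042 ])]
taper end [array([0.5487, 0.0684, 0.044 ]), array([0.5894, 0.0716, 0.044 ])]
(269, 137) [ 0.513  -0.1257  0.1253]
(365, 137) [ 0.5131 -0.0764  0.1253]
(250, 181) [ 0.5361 -0.1367  0.1253]
(383, 181) [ 0.5363 -0.066   0.1253]
ring [0.5681 0.006  0.1303]
knob [ 0.5319 -0.1023  0.1843]
[[317. 262.]]
```

{"fn": "move_arm", "kwargs": {
  "deltas": [
    [2,0,-14,0,0,0.6],
    [2.1,0,-14,0,0,0.7],
    [0,0,-14,0,0,0],
    [0,0,-14,0,0,0],
    [0,0,-14,0,0,0]
  ]
}}

```text
t: 7.38
eef_pos: [0.5732, -0.102, 0.2491]
ee_rot: [3.142, 0.0, -3.12]
force: [0.3, 0.8, -3.2]
width: 0.0299
```

{"fn": "move_arm", "kwargs": {
  "deltas": [
    [-0.5,23,0,0,0,0],
    [-0.6,25,0,0,0,0],
    [-0.6,25,0,0,0,0],
    [-0.5,22,0,0,0,0],
    [0,0,0,0,0,0]
  ]
}}

```text
t: 7.8
eef_pos: [0.5714, -0.004, 0.2499]
ee_rot: [3.141, 0.001, -3.118]
force: [-0.4, -0.3, -2.7]
width: 0.0294
```

```bash
python3 - <<'E'
from h import *
for i in range(3): arm.grab_frame('wrist')
s=arm.get_state();print(s['t'],s['eef_pos'],s['ee_rot'],s['force'],s['moment'],s['width'])
snap('wrist','w4.png')
snap('scene','s4.png'); snap('side','d4.png')
a=cv2.imread('pics/w4.png')[100:300,200:640]; a=cv2.resize(a,(800,364))
b=cv2.imread('pics/s4.png')[140:240,260:410]; b=cv2.resize(b,(350,233)); c=cv2.imread('pics/d4.png')[130:260,230:400]; c=cv2.resize(c,(305,233))
o=np.zeros((600,800,3),np.uint8); o[:364]=a; o[366:599,:350]=b; o[366:599,360:665]=c; cv2.imwrite('pics/m4.png',o)
E
```

```text
7.95 [ 0.57100443 -0.0067175   0.24971253] [-3.14152484e+00  1.40282263e-05 -3.11949291e+00] [-0.54957418 -1.4104143  -4.29533618] [-0.04056806 -0.05569701 -0.01264879] 0.02998457280718241
```

View pics/m4.png

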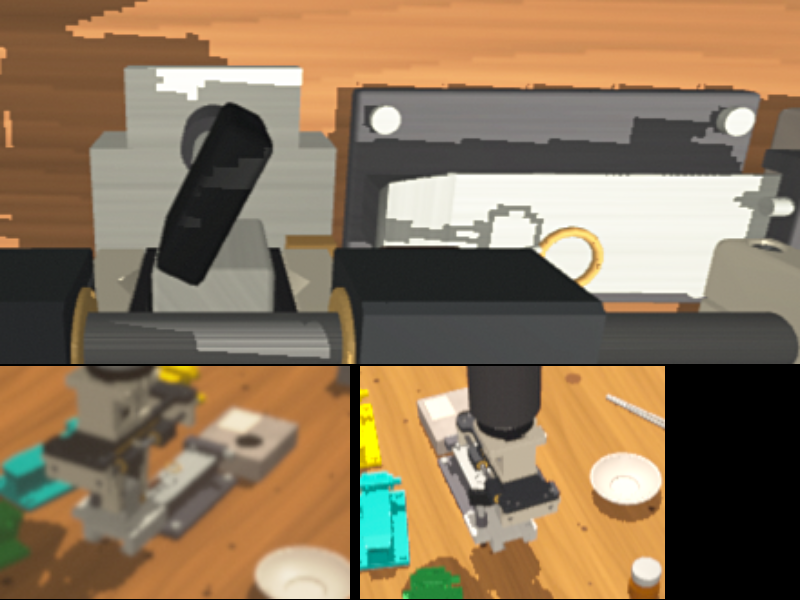

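The carriage is in line just short of the rail tip, which sits at crop (385,215). The spring pin is visible at crop (780,207), and everything is level. I'll check the lateral offset numerically.

```bash
python3 - <<'E'
from h import *
KT=camT('wrist'); im=cv2.imread('pics/w4.png').astype(float); g=im.mean(2)
for x in (450,480,510,540,570,600):
    col=g[125:290,x]; d=np.diff(col); k=np.argsort(-abs(d))[:8]; print(x,sorted((int(i)+125,int(d[i])) for i in k))
W=lambda p,z: np.round(atz('wrist',p,z,KT),4)
f=lambda x,y:(200+x*.55,100+y*.5495)
print('lug',W(f(127,68),.055),W(f(300,68),.055)); print('left face',W(f(92,145),.055),W(f(335,142),.055))
print('top edge rail',W(f(455,174.5),.044),W(f(740,173),.044)); print('tip',W(f(388,184),.042))
print('low edge',W(f(650,301),.044),W(f(700,300),.044)); print('plate',W(f(358,90),.010),W(f(750,91),.010))
print('pin tip',W(f(757,207),.049),'stop edge', W(f(765,160),.0535)); print('ring',W(f(570,257),.060))
E
```

```text
450 [(145, -74), (178, -45), (194, 94), (195, 68), (223, -101), (232, 97), (234, -146), (235, -78)]
480 [(147, -95), (177, -61), (194, 71), (195, 117), (212, -106), (215, 93), (235, -141), (236, -84)]
510 [(146, -73), (176, -60), (194, 61), (195, 119), (224, -123), (226, 44), (249, -135), (250, -81)]
540 [(145, -42), (148, -68), (178, -62), (195, 88), (196, 70), (260, -106), (270, -43), (271, -44)]
570 [(147, -74), (148, -47), (165, -61), (195, 100), (196, 55), (260, -121), (270, -46), (271, -43)]
600 [(146, -72), (162, 47), (163, 70), (172, -96), (179, -61), (195, 69), (196, 111), (230, -92)]
lug [ 0.5157 -0.0321  0.055 ] [0.5147 0.0168 0.055 ]
left face [ 0.5382 -0.0427  0.055 ] [0.5358 0.0283 0.055 ]
top edge rail [0.5479 0.0693 0.044 ] [0.5456 0.1591 0.044 ]
tip [0.5521 0.0491 0.042 ]
low edge [0.5905 0.1404 0.044 ] [0.5898 0.1571 0.044 ]
plate [0.5265 0.0446 0.01  ] [0.524  0.1853 0.01  ]
pin tip [0.5552 0.1627 0.049 ] stop edge [0.539  0.1569 0.0535]
ring [0.5685 0.1004 0.06  ]
```

{"fn": "move_arm", "kwargs": {
  "deltas": [
    [-0.8,3,0,0,0,0],
    [-0.1,4,0,0,0,0],
    [-0.1,5,0,0,0,0],
    [-0.1,4,0,0,0,0],
    [-0.1,3,0,0,0,0]
  ]
}}

```text
t: 8.52
eef_pos: [0.5698, 0.0126, 0.2497]
ee_rot: [3.141, 0.0, -3.12]
force: [-0.8, 0.3, -3.3]
width: 0.03
```

{"fn": "move_arm", "kwargs": {
  "deltas": [
    [0,2,0,0,0,0],
    [-0.1,2,0,0,0,0],
    [0,2,0,0,0,0],
    [-0.1,2,0,0,0,0],
    [0,2,0,0,0,0]
  ]
}}

```text
t: 8.93
eef_pos: [0.5695, 0.0222, 0.2497]
ee_rot: [3.142, -0.0, -3.12]
force: [0.0, -0.2, -3.7]
width: 0.0298
```

Front is now about 8 mm past the tip with no contact force. Continuing through the taper.

{"fn": "move_arm", "kwargs": {
  "deltas": [
    [0,2,0,0,0,0],
    [-0.1,2,0,0,0,0],
    [0,2,0,0,0,0],
    [-0.1,2,0,0,0,0],
    [0,2,0,0,0,0]
  ]
}}

```text
t: 9.35
eef_pos: [0.5694, 0.0322, 0.2496]
ee_rot: [3.142, -0.0, -3.12]
force: [-0.0, -0.7, -3.8]
width: 0.0296
```

{"fn": "move_arm", "kwargs": {
  "deltas": [
    [0,1.5,0,0,0,0],
    [-0.1,1.5,0,0,0,0],
    [0,1.5,0,0,0,0],
    [-0.1,1.5,0,0,0,0],
    [0,1.5,0,0,0,0]
  ]
}}

```text
t: 9.77
eef_pos: [0.5691, 0.0396, 0.2496]
ee_rot: [-3.142, -0.0, -3.12]
force: [-1.4, -0.2, -3.3]
width: 0.0298
```

```bash
python3 - <<'E'
from h import *
for i in range(3): 
    arm.grab_frame('wrist'); s=arm.get_state();print(s['t'],s['eef_pos'],s['ee_rot'],s['force'],s['moment'])
E
```

```text
9.8167 [0.56909684 0.03981021 0.24963284] [ 3.14157644e+00 -1.43471289e-04 -3.12041010e+00] [-0.90262793 -0.3773322  -2.59440023] [0.11792968 0.21557735 0.02031489]
9.8667 [0.5691053  0.03973735 0.24960244] [ 3.14153897e+00 -1.39142441e-04 -3.12028093e+00] [-0.10532548  1.19619554 -4.42826975] [0.17139329 0.20522628 0.02850182]
9.9167 [0.56909319 0.03964891 0.24961166] [ 3.14148919e+00 -1.26331958e-04 -3.12035571e+00] [-0.10011204  0.62765995 -5.19491519] [ 0.13082457  0.1964066  -0.01986168]
```

{"fn": "move_arm", "kwargs": {
  "deltas": [
    [-0.1,2.5,0,0,0,0],
    [0,2.5,0,0,0,0],
    [-0.1,2.5,0,0,0,0],
    [0,2.5,0,0,0,0],
    [-0.1,2.5,0,0,0,0]
  ]
}}

```text
t: 10.33
eef_pos: [0.5688, 0.0523, 0.2496]
ee_rot: [-3.142, -0.0, -3.12]
force: [-1.3, -0.7, -4.4]
width: 0.0297
```

{"fn": "move_arm", "kwargs": {
  "deltas": [
    [-0.1,2.5,0,0,0,0],
    [0,2.5,0,0,0,0],
    [-0.1,2.5,0,0,0,0],
    [0,2.5,0,0,0,0],
    [-0.1,2.5,0,0,0,0]
  ]
}}

```text
t: 10.75
eef_pos: [0.5685, 0.0648, 0.2497]
ee_rot: [-3.142, -0.0, -3.12]
force: [-1.2, -0.3, -4.0]
width: 0.0297
```

{"fn": "move_arm", "kwargs": {
  "deltas": [
    [-0.1,2.5,0,0,0,0],
    [0,2.5,0,0,0,0],
    [-0.1,2.5,0,0,0,0],
    [0,2.5,0,0,0,0],
    [-0.1,2.5,0,0,0,0]
  ]
}}

```text
t: 11.17
eef_pos: [0.5683, 0.0773, 0.2497]
ee_rot: [3.142, 0.0, -3.12]
force: [-0.2, 0.5, -3.3]
width: 0.0298
```

{"fn": "move_arm", "kwargs": {
  "deltas": [
    [-0.1,2.5,0,0,0,0],
    [0,2.5,0,0,0,0],
    [-0.1,2.5,0,0,0,0],
    [0,2.5,0,0,0,0],
    [-0.1,2.5,0,0,0,0]
  ]
}}

```text
t: 11.58
eef_pos: [0.5679, 0.0897, 0.2496]
ee_rot: [-3.142, -0.0, -3.12]
force: [-1.0, -0.6, -3.3]
width: 0.03
```

{"fn": "move_arm", "kwargs": {
  "deltas": [
    [-0.1,2.5,0,0,0,0],
    [0,2.5,0,0,0,0],
    [-0.1,2.5,0,0,0,0],
    [0,2.5,0,0,0,0],
    [-0.1,2.5,0,0,0,0]
  ]
}}

```text
t: 12.0
eef_pos: [0.5676, 0.1022, 0.2496]
ee_rot: [-3.142, -0.0, -3.121]
force: [0.3, -0.5, -2.5]
width: 0.03
```

```bash
python3 - <<'E'
from h import *
for i in range(3): 
    arm.grab_frame('wrist'); s=arm.get_state();print(s['t'],s['eef_pos'],s['force'],s['moment'])
im=snap('wrist','w5.png')
cv2.imwrite('pics/c5.png',cv2.resize(im[100:300,200:640,::-1],(800,364)))
E
```

```text
12.05 [0.56765665 0.1025948  0.24962992] [-1.33987551  0.8935863  -3.93276057] [ 0.23383036  0.2306444  -0.00170215]
12.1 [0.56766789 0.10243806 0.24963442] [-0.24194494  0.49700078 -4.71893745] [0.24439634 0.2641526  0.01593346]
12.15 [0.5676503  0.1022954  0.24963364] [ 0.12785169  0.86399848 -4.02340648] [ 0.20477262  0.22735248 -0.07766545]
```

View pics/c5.png

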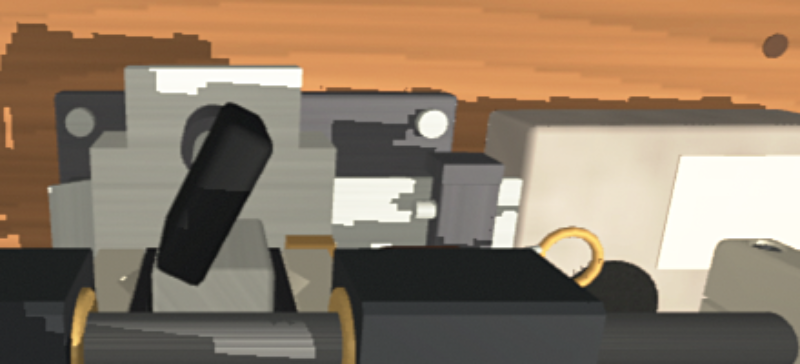

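The carriage is on the rail with its front edge at crop x 335. The pin tip is at x 415 and the stop face at x ≈437, so about 30 mm remains to the stop.

{"fn": "move_arm", "kwargs": {
  "deltas": [
    [-0.1,3,0,0,0,0],
    [0,3,0,0,0,0],
    [-0.1,3,0,0,0,0],
    [0,3,0,0,0,0],
    [-0.1,3,0,0,0,0]
  ]
}}

```text
t: 12.62
eef_pos: [0.5674, 0.1173, 0.2497]
ee_rot: [-3.142, 0.0, -3.12]
force: [-0.1, -0.4, -3.7]
width: 0.0297
```

{"fn": "move_arm", "kwargs": {
  "deltas": [
    [-0.1,1.6,0,0,0,0],
    [0,1.6,0,0,0,0],
    [-0.1,1.6,0,0,0,0],
    [0,1.6,0,0,0,0],
    [-0.1,1.6,0,0,0,0]
  ]
}}

```text
t: 13.03
eef_pos: [0.5671, 0.1252, 0.2497]
ee_rot: [3.142, 0.0, -3.12]
force: [0.2, -0.1, -3.0]
width: 0.0296
```

{"fn": "move_arm", "kwargs": {
  "deltas": [
    [0,0.6,0,0,0,0],
    [-0.1,0.6,0,0,0,0],
    [0,0.6,0,0,0,0],
    [0,0.6,0,0,0,0],
    [0,0.6,0,0,0,0]
  ]
}}

```text
t: 13.45
eef_pos: [0.567, 0.1281, 0.2497]
ee_rot: [3.141, 0.0, -3.121]
force: [1.0, 0.0, -3.6]
width: 0.0298
```

{"fn": "move_arm", "kwargs": {
  "deltas": [
    [0,0.5,0,0,0,0],
    [-0.1,0.5,0,0,0,0],
    [0,0.5,0,0,0,0],
    [0,0.5,0,0,0,0],
    [0,0.5,0,0,0,0]
  ]
}}

```text
t: 13.87
eef_pos: [0.5669, 0.1305, 0.2497]
ee_rot: [-3.142, -0.0, -3.12]
force: [-0.1, 0.0, -3.5]
width: 0.03
```

{"fn": "move_arm", "kwargs": {
  "deltas": [
    [0,0.3,0,0,0,0],
    [0,0.3,0,0,0,0],
    [0,0.3,0,0,0,0],
    [0,0.3,0,0,0,0],
    [0,0.3,0,0,0,0]
  ]
}}

```text
t: 14.28
eef_pos: [0.5669, 0.132, 0.2496]
ee_rot: [-3.142, -0.0, -3.12]
force: [-1.2, 0.5, -2.7]
width: 0.0299
```

{"fn": "move_arm", "kwargs": {
  "deltas": [
    [0,0.3,0,0,0,0],
    [0,0.3,0,0,0,0],
    [0,0.3,0,0,0,0],
    [0,0.3,0,0,0,0],
    [0,0.3,0,0,0,0]
  ]
}}

```text
t: 14.7
eef_pos: [0.5668, 0.1335, 0.2496]
ee_rot: [-3.142, -0.0, -3.12]
force: [0.2, -0.1, -2.7]
width: 0.0296
```

{"fn": "move_arm", "kwargs": {
  "deltas": [
    [0,0.3,0,0,0,0],
    [0,0.3,0,0,0,0],
    [0,0.3,0,0,0,0],
    [0,0.3,0,0,0,0],
    [0,0.3,0,0,0,0]
  ]
}}

```text
t: 15.12
eef_pos: [0.5668, 0.1349, 0.2497]
ee_rot: [-3.141, -0.0, -3.12]
force: [0.0, -3.6, -3.5]
width: 0.0296
```

{"fn": "move_arm", "kwargs": {
  "deltas": [
    [0,0.2,0,0,0,0],
    [0,0,0,0,0,0],
    [0,0,0,0,0,0],
    [0,0,0,0,0,0],
    [0,0,0,0,0,0]
  ]
}}

```text
t: 15.53
eef_pos: [0.5668, 0.1349, 0.2497]
ee_rot: [-3.141, -0.0, -3.121]
force: [0.7, -4.7, -2.2]
width: 0.0293
```

```bash
python3 - <<'E'
from h import *
im=snap('wrist','w6.png')
for i in range(3): 
    arm.grab_frame('wrist'); s=arm.get_state();print(s['t'],s['eef_pos'],s['force'],s['moment'])
cv2.imwrite('pics/c6.png',cv2.resize(im[130:280,240:480,::-1],(800,500)))
E
```

```text
15.6333 [0.56680247 0.13492391 0.24966678] [ 0.40636053 -4.35851725 -1.98420562] [-2.00789451 -0.20830213 -0.11036674]
15.6833 [0.56679162 0.13494357 0.24966482] [ 0.87093578 -5.16374547 -1.94916731] [-2.06606542 -0.27166808 -0.09325938]
15.7333 [0.56680429 0.13492419 0.24965122] [ 1.57962307 -6.02421806 -2.07383843] [-2.03244956 -0.27487952 -0.08161973]
```

View pics/c6.png

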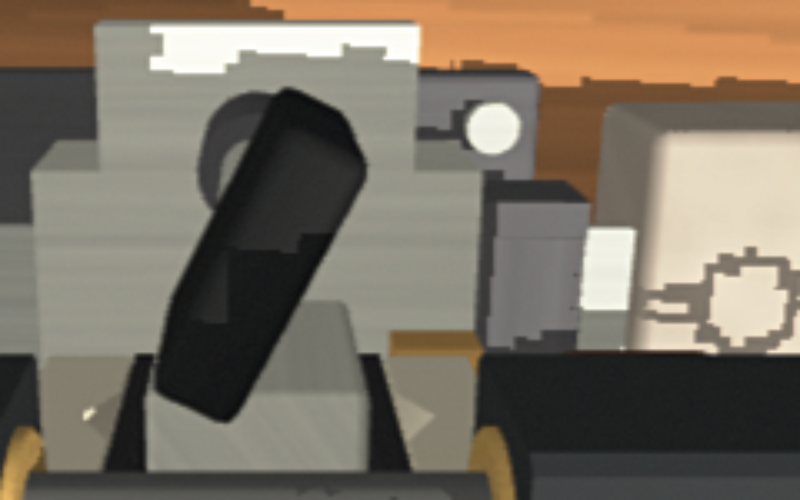

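The carriage front is now flush on the stop with no gap and the pin hidden (crop x ≈485). Push is about 5 N. Releasing and rising.

{"fn": "move_arm", "kwargs": {
  "deltas": [
    [0,0,0,0,0,0],
    [0,0,0,0,0,0],
    [0,0,0,0,0,0],
    [0,0,0,0,0,0],
    [0,0,0,0,0,0]
  ],
  "claw": 0
}}

```text
t: 16.15
eef_pos: [0.567, 0.1356, 0.2499]
ee_rot: [3.141, 0.001, -3.12]
force: [-0.4, -0.3, 0.3]
width: 0.0573
```

{"fn": "move_arm", "kwargs": {
  "deltas": [
    [0,0,0,0,0,0],
    [0,0,0,0,0,0],
    [0,0,0,0,0,0],
    [0,0,15,0,0,0],
    [0,0,25,0,0,0]
  ]
}}

```text
t: 16.57
eef_pos: [0.5659, 0.1348, 0.2874]
ee_rot: [-3.139, -0.005, -3.121]
force: [0.6, 0.5, -0.5]
width: 0.0864
```

{"fn": "move_arm", "kwargs": {
  "deltas": [
    [0,0,30,0,0,0],
    [0,0,30,0,0,-3],
    [-10,0,0,0,0,-4],
    [-15,0,0,0,0,-4.5],
    [-12.4,0,0,0,0,-4.5]
  ]
}}

```text
t: 16.98
eef_pos: [0.5289, 0.1351, 0.3502]
ee_rot: [3.141, 0.001, 2.879]
force: [0.6, -0.5, -0.8]
width: 0.0876
```

```bash
python3 - <<'E'
from h import *
for i in range(3): arm.grab_frame('wrist')
s=arm.get_state();print(s['t'],s['eef_pos'],s['ee_rot'],s['force'],s['width'],s['q'])
KT=camT('wrist'); im=snap('wrist','w7.png'); cv2.imwrite('pics/c7.png',cv2.resize(im[120:400,200:520,::-1],(685,600)))
for t,z in [('carriage_grip',.083),('knob_grip',.113)]:
    for d in arm.spot_point(t,'wrist'): print(t,np.round(d['xy'],1),round(d['score'],2),np.round(atz('wrist',d['xy'],z,KT),4))
E
```

```text
17.1333 [0.5289879  0.13518763 0.35013385] [3.14096481e+00 4.99314594e-04 2.88509523e+00] [ 0.62569779 -0.251664    0.64509384] 0.08773060587901665 [ 6.09141046e-01  1.90713911e-01 -3.51951792e-01 -3.12037404e-05
 -1.02732888e+00 -2.43641852e+00]
carriage_grip [326.2 245.4] 0.89 [0.5666 0.1344 0.083 ]
knob_grip [313.3 216. ] 0.7 [0.5301 0.1337 0.113 ]
```

View pics/c7.png

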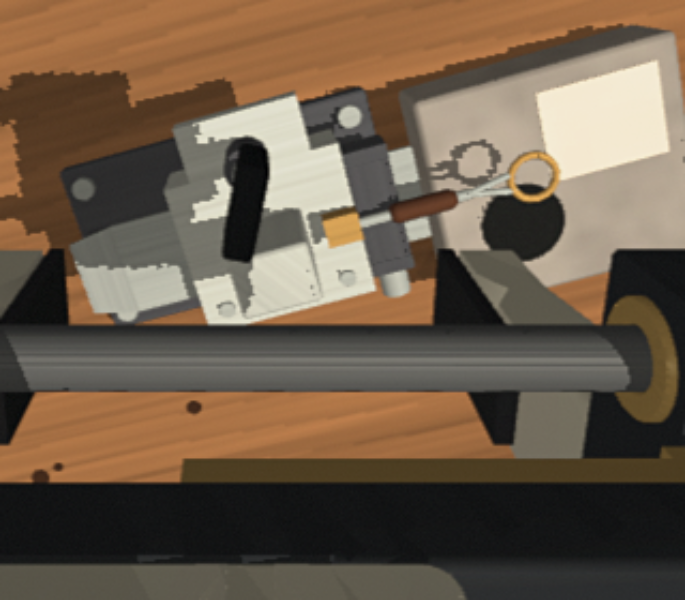

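The knob bar shows at crop (245,205). The wrist would run out of range turning clockwise from here (q6 = −2.44), so I'll need a half turn first. I'll fit the bar's actual angle before that.

```bash
python3 - <<'E'
from h import *
from scipy.optimize import minimize
KT=camT('wrist'); im=cv2.imread('pics/w7.png'); g=im.max(2)
m=np.zeros(g.shape,np.uint8); m[180:248,290:340]=(g[180:248,290:340]<45)
n,l,st,_=cv2.connectedComponentsWithStats(m); k=1+np.argmax(st[1:,4]); m=(l==k).astype(np.uint8); print(st[k])
def f(v):
    x,y,a=v; u=np.array([np.cos(a),np.sin(a)]); w=np.array([-u[1],u[0]])
    P=[[*(np.array([x,y])+sx*.016*u+sy*.005*w),z] for sx in(-1,1) for sy in(-1,1) for z in(.095,.123)]
    h=cv2.convexHull((proj('wrist',np.array(P),KT)*8).astype(np.int32)); r=np.zeros((400*1,640),np.uint8); cv2.fillConvexPoly(r,h,1,shift=3)
    return -(r&m).sum()/(r|m).sum()
best=min((f((x,y,np.radians(a))),x,y,a) for x in np.arange(.524,.536,.001) for y in np.arange(.129,.139,.001) for a in np.arange(145,175,3))
print(best)
r=minimize(f,[best[1],best[2],np.radians(best[3])],method='Nelder-Mead',options=dict(initial_simplex=[[best[1],best[2],np.radians(best[3])],[best[1]+.002,best[2],np.radians(best[3])],[best[1],best[2]+.002,np.radians(best[3])],[best[1],best[2],np.radians(best[3]+4)]])); print(r.x[:2],np.degrees(r.x[2]),r.fun)
E
```

```text
[304 184  21  58 853]
(np.float64(1.1594433735832528e+16), np.float64(0.524), np.float64(0.129), np.int64(145))
[0.52577778 0.12011111] 152.11111111111126 0.0<stdin>:10: RuntimeWarning: overflow encountered in scalar negative
```

```bash
python3 - <<'E'
from h import *
KT=camT('wrist'); im=cv2.imread('pics/w7.png'); g=im.max(2)
m=np.zeros(g.shape,np.uint8); m[180:248,290:340]=(g[180:248,290:340]<45)
m=cv2.morphologyEx(m,cv2.MORPH_CLOSE,np.ones((3,3)))
n,l,st,_=cv2.connectedComponentsWithStats(m); k=1+np.argmax(st[1:,4]); m=(l==k).astype(np.uint8); print(st[k])
def f(v):
    x,y,a=v; u=np.array([np.cos(a),np.sin(a)]); w=np.array([-u[1],u[0]])
    P=[[*(np.array([x,y])+sx*.016*u+sy*.005*w),z] for sx in(-1,1) for sy in(-1,1) for z in(.095,.123)]
    h=cv2.convexHull((proj('wrist',np.array(P),KT)*8).astype(np.int32)); r=np.zeros((400,640),np.uint8); cv2.fillConvexPoly(r,h,1,shift=3)
    return int((r&m).sum())/int((r|m).sum())
for a in range(149,176,3):
    print(a,max((round(f((x,y,np.radians(a))),3),round(x,3),round(y,3)) for x in np.arange(.522,.536,.001) for y in np.arange(.129,.140,.001)))
E
```

```text
[304 184  21  58 870]
149 (0.72, np.float64(0.529), np.float64(0.135))
152 (0.772, np.float64(0.529), np.float64(0.135))
155 (0.819, np.float64(0.53), np.float64(0.134))
158 (0.845, np.float64(0.529), np.float64(0.135))
161 (0.84, np.float64(0.529), np.float64(0.135))
164 (0.798, np.float64(0.529), np.float64(0.135))
167 (0.754, np.float64(0.53), np.float64(0.135))
170 (0.697, np.float64(0.53), np.float64(0.135))
173 (0.644, np.float64(0.53), np.float64(0.136))
```

{"fn": "move_arm", "kwargs": {
  "deltas": [
    [0,0,0,0,0,7],
    [0,0,0,0,0,7],
    [0,0,0,0,0,7],
    [0,0,0,0,0,7],
    [0,0,0,0,0,7]
  ]
}}

```text
t: 17.7
eef_pos: [0.5301, 0.1353, 0.3493]
ee_rot: [-3.141, -0.0, -2.782]
force: [0.1, 0.1, 0.9]
width: 0.0877
```

{"fn": "move_arm", "kwargs": {
  "deltas": [
    [0,0,0,0,0,7],
    [0,0,0,0,0,7],
    [0,0,0,0,0,7],
    [0,0,0,0,0,7],
    [0,0,0,0,0,7]
  ]
}}

```text
t: 18.12
eef_pos: [0.5301, 0.1353, 0.3493]
ee_rot: [3.141, -0.001, -2.171]
force: [-0.0, -0.1, -0.2]
width: 0.0879
```

{"fn": "move_arm", "kwargs": {
  "deltas": [
    [0,0,0,0,0,7],
    [0,0,0,0,0,7],
    [0,0,0,0,0,7],
    [0,0,0,0,0,7],
    [0,0,0,0,0,7]
  ]
}}

```text
t: 18.53
eef_pos: [0.5301, 0.1353, 0.3493]
ee_rot: [3.141, -0.0, -1.56]
force: [0.3, -0.3, 0.2]
width: 0.0876
```

{"fn": "move_arm", "kwargs": {
  "deltas": [
    [0,0,0,0,0,7],
    [0,0,0,0,0,7],
    [0,0,0,0,0,7],
    [0,0,0,0,0,7],
    [0,0,0,0,0,7]
  ]
}}

```text
t: 18.95
eef_pos: [0.5301, 0.1353, 0.3493]
ee_rot: [3.141, -0.0, -0.949]
force: [0.2, -0.6, -0.3]
width: 0.0878
```

{"fn": "move_arm", "kwargs": {
  "deltas": [
    [0,0,0,0,0,7],
    [0,0,0,0,0,7],
    [0,0,0,0,0,7],
    [0,0,0,0,0,7],
    [0,0,0,0,0,7]
  ]
}}

```text
t: 19.37
eef_pos: [0.5301, 0.1353, 0.3493]
ee_rot: [3.141, 0.0, -0.338]
force: [0.4, 0.1, 0.2]
width: 0.0876
```

```bash
python3 - <<'E'
from h import *
for i in range(3): arm.grab_frame('wrist')
s=arm.get_state();print(s['t'],s['eef_pos'],s['ee_rot'],s['force'],s['width'],s['q'])
KT=camT('wrist'); im=snap('wrist','w8.png')
for t,z in [('carriage_grip',.083),('knob_grip',.113)]:
    for d in arm.spot_point(t,'wrist'): print(t,np.round(d['xy'],1),round(d['score'],2),np.round(atz('wrist',d['xy'],z,KT),4))
cv2.imwrite('pics/c8.png',cv2.resize(im[100:320,180:460,::-1],(700,550)))
E
```

```text
19.5167 [0.5299259  0.13524353 0.34934827] [ 3.14111497e+00  2.15067592e-04 -3.48031363e-01] [ 0.05980651 -0.60777197 -0.32396632] 0.08754700679651324 [ 6.08231873e-01  1.93310492e-01 -3.50644606e-01  1.16486535e-04
 -1.02735553e+00  6.14472883e-01]
carriage_grip [301.5 157.5] 0.57 [0.5676 0.1347 0.083 ]
knob_grip [317.7 217.4] 0.81 [0.5295 0.1358 0.113 ]
knob_grip [305.  146.2] 0.26 [0.5777 0.1271 0.113 ]
```

View pics/c8.png

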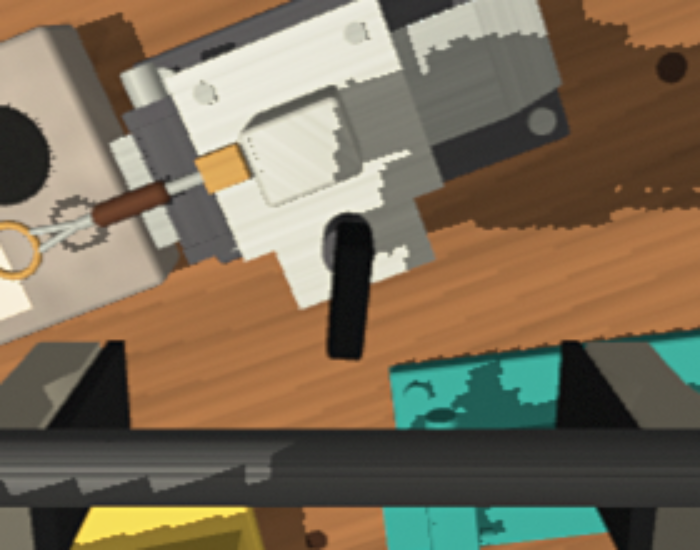

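Bar at crop (348,285) leans about 4° further clockwise, so I'll turn the jaws a little more. The carriage still sits against the stop. Descending.

{"fn": "move_arm", "kwargs": {
  "deltas": [
    [-0.3,0.7,-20,0,0,-1.3],
    [0,0,-20,0,0,-1.2],
    [0,0,-20,0,0,0],
    [0,0,-15,0,0,0],
    [0,0,0,0,0,0]
  ]
}}

```text
t: 20.08
eef_pos: [0.5281, 0.1354, 0.2716]
ee_rot: [3.138, 0.003, -0.392]
force: [-1.0, -0.2, 0.4]
width: 0.0877
```

{"fn": "move_arm", "kwargs": {
  "deltas": [
    [0,0,0,0,0,0],
    [0,0,0,0,0,0],
    [0,0,0,0,0,0],
    [0,0,0,0,0,0],
    [0,0,0,0,0,0]
  ],
  "claw": 255,
  "squeeze": 30
}}

```text
t: 20.5
eef_pos: [0.5294, 0.136, 0.2755]
ee_rot: [-3.14, -0.001, -0.389]
force: [0.9, 0.2, 0.2]
width: 0.0599
```

{"fn": "move_arm", "kwargs": {
  "deltas": [
    [0,0,0,0,0,0],
    [0,0,0,0,0,0],
    [0,0,0,0,0,0],
    [0,0,0,0,0,0],
    [0,0,0,0,0,0]
  ]
}}

```text
t: 20.92
eef_pos: [0.5292, 0.1359, 0.2747]
ee_rot: [3.142, -0.0, -0.389]
force: [0.1, 0.2, -0.5]
width: 0.0266
```

{"fn": "move_arm", "kwargs": {
  "deltas": [
    [0,0,0,0,0,0],
    [0,0,0,0,0,0],
    [0,0,0,0,0,0],
    [0,0,0,0,0,0],
    [0,0,0,0,0,0]
  ]
}}

```text
t: 21.33
eef_pos: [0.5286, 0.1349, 0.2746]
ee_rot: [3.139, 0.001, -0.389]
force: [-1.4, -4.8, 3.8]
width: 0.0095
```

```bash
python3 - <<'E'
from h import *
for i in range(2):
    arm.grab_frame('wrist'); s=arm.get_state();print(s['t'],s['eef_pos'],s['ee_rot'],s['force'],s['moment'],s['width'])
E
```

```text
21.3833 [0.52859387 0.13493853 0.27459124] [ 3.13892820e+00  9.94407603e-04 -3.89232524e-01] [-1.71241718 -4.4905639   4.02534986] [-1.91114942  0.85811133 -0.03454739] 0.00992008921667322
21.4333 [0.52860439 0.1349311  0.27459361] [ 3.13894313e+00  9.97824306e-04 -3.89217110e-01] [-1.17858293 -4.77176867  4.01455792] [-1.84260858  0.90983237 -0.03198553] 0.010077810627894554
```

{"fn": "move_arm", "kwargs": {
  "deltas": [
    [0,0,0,0,0,-4],
    [0,0,0,0,0,-4],
    [0,0,0,0,0,-4],
    [0,0,0,0,0,-4],
    [0,0,0,0,0,-4]
  ]
}}

```text
t: 21.85
eef_pos: [0.5286, 0.135, 0.2746]
ee_rot: [3.139, 0.0, -0.742]
force: [-1.2, -3.9, 3.8]
width: 0.01
```

{"fn": "move_arm", "kwargs": {
  "deltas": [
    [0,0,0,0,0,-3],
    [0,0,0,0,0,-3],
    [0,0,0,0,0,-3],
    [0,0,0,0,0,-3],
    [0,0,0,0,0,-3]
  ]
}}

```text
t: 22.27
eef_pos: [0.5284, 0.1351, 0.2746]
ee_rot: [3.139, -0.0, -1.003]
force: [-4.0, -3.9, 4.9]
width: 0.0094
```

{"fn": "move_arm", "kwargs": {
  "deltas": [
    [-0.2,0,0,0,0,-3],
    [-0.2,0,0,0,0,-3],
    [-0.1,0,0,0,0,-3],
    [0,0,0,0,0,-3],
    [0,0,0,0,0,-3]
  ]
}}

```text
t: 22.68
eef_pos: [0.528, 0.1352, 0.2746]
ee_rot: [3.139, -0.001, -1.264]
force: [-2.7, -2.7, 3.8]
width: 0.01
```

{"fn": "move_arm", "kwargs": {
  "deltas": [
    [0,0,0,0,0,-3],
    [0,0,0,0,0,-3],
    [0,0,0,0,0,-3],
    [0,0,0,0,0,-3],
    [0,0,0,0,0,-2]
  ]
}}

```text
t: 23.1
eef_pos: [0.528, 0.1353, 0.2746]
ee_rot: [3.14, -0.001, -1.508]
force: [-2.7, -3.6, 4.4]
width: 0.0099
```

```bash
python3 - <<'E'
from h import *
for i in range(2):
    arm.grab_frame('wrist'); s=arm.get_state();print(s['t'],s['eef_pos'],s['ee_rot'],s['force'],s['moment'],s['width'])
print('j',1.3-(np.pi/2+s['ee_rot'][2]+np.pi/2-np.radians(91.2)))
E
```

```text
23.15 [0.52802346 0.13520806 0.27459514] [ 3.13962694e+00 -1.51691342e-03 -1.51028269e+00] [-3.31712476 -5.63670149  4.86470742] [-1.63508604  1.20190349  0.03762364] 0.009472303271821445
23.2 [0.52801438 0.135102   0.27460712] [ 3.13956296e+00 -1.65987347e-03 -1.50708634e+00] [-3.34524948 -5.090719    3.80124762] [-1.67120047  1.22030882 -0.03331039] 0.00971625215262632
j 1.2572339628596367
```

{"fn": "move_arm", "kwargs": {
  "deltas": [
    [0,0,0,0,0,-1.5],
    [0,0,0,0,0,-1.5],
    [0,0,0,0,0,0],
    [0,0,0,0,0,0],
    [0,0,0,0,0,0]
  ]
}}

```text
t: 23.62
eef_pos: [0.528, 0.135, 0.2746]
ee_rot: [3.14, -0.002, -1.558]
force: [-3.0, -4.0, 4.0]
width: 0.0098
```

```bash
python3 - <<'E'
from h import *
s=arm.get_state();print(s['t'],s['eef_pos'],s['ee_rot'],s['force'],s['moment'],s['width'])
E
```

```text
23.6167 [0.5279719  0.13500544 0.27461724] [ 3.13953413e+00 -1.76474357e-03 -1.55808068e+00] [-3.04148471 -3.97050377  3.96448892] [-1.50809197  1.35579631 -0.01262742] 0.009784980150016323
```

{"fn": "move_arm", "kwargs": {
  "deltas": [
    [0,0,0,0,0,0],
    [0,0,0,0,0,0],
    [0,0,0,0,0,0],
    [0,0,0,0,0,0],
    [0,0,0,0,0,0]
  ],
  "claw": 0
}}

```text
t: 24.03
eef_pos: [0.5288, 0.1361, 0.2747]
ee_rot: [-3.141, 0.0, -1.558]
force: [-0.0, -0.3, 1.1]
width: 0.0377
```

{"fn": "move_arm", "kwargs": {
  "deltas": [
    [0,0,8,0,0,0],
    [0,0,15,0,0,0],
    [0,0,20,0,0,0],
    [0,0,25,0,0,0],
    [0,0,25,0,0,0]
  ]
}}

```text
t: 24.45
eef_pos: [0.5285, 0.1359, 0.369]
ee_rot: [3.141, -0.0, -1.558]
force: [0.1, -0.4, 0.2]
width: 0.0707
```

```bash
python3 - <<'E'
from h import *
for i in range(3): arm.grab_frame('wrist')
s=arm.get_state();print(s['t'],s['eef_pos'],s['ee_rot'],s['force'],s['width'])
KT=camT('wrist'); im=snap('wrist','w9.png')
for t,z in [('carriage_grip',.083),('knob_grip',.113)]:
    for d in arm.spot_point(t,'wrist'): print(t,np.round(d['xy'],1),round(d['score'],2),np.round(atz('wrist',d['xy'],z,KT),4))
cv2.imwrite('pics/c9.png',cv2.resize(im[0:340,140:540,::-1],(700,595)))
E
```

```text
24.6 [0.52914659 0.13618346 0.37046832] [-3.13721132e+00  2.47366134e-03 -1.55805312e+00] [-0.91864709 -0.58583723 -0.94314515] 0.0827656658761555
carriage_grip [276.7 190.9] 0.81 [0.5645 0.1343 0.083 ]
knob_grip [317.5 200.9] 0.86 [0.5309 0.1335 0.113 ]
```

View pics/c9.png

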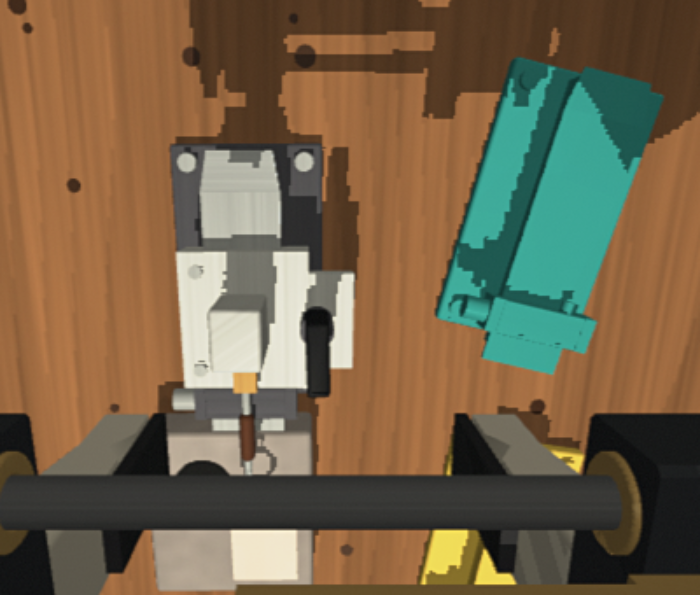

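The bar at crop (317,355) now lies along the carriage's x axis, so the knob is at about 1.3 rad. The carriage front meets the stop at row ≈388 with no gap, and the gripper is clear. Handing in.

```bash
python3 -c "
from station import arm
print(arm.job_done())"
```

```text
the job is handed in; nothing more can be done
None
```

The carriage is on the steel rail, pushed home against the end stop, and its clamp knob is turned tight. I handed the job in at about 25 s of the 72 s allowed; it reports no verdict.

- **Sliding on:** I gripped the carriage on its block and fed it in from the tapered end with no noticeable contact force. It touched the stop at about 4 N, and I held it there at up to 6 N.
- **Clamping:** I turned the knob clockwise while pressing the carriage forward with 3 to 6 N, then let go and raised the arm clear.

**Last checks:**
- The final wrist picture shows no gap between the carriage and the stop. The knob bar lies along the carriage's length, and the gripper is open and clear, with force readings near zero.
- From the wrist's turn, the knob should be at about 1.3 rad, past the 1.1 needed.
- **Disagreement:** the knob bar started about 0.1 to 0.17 rad further clockwise than the stated zero. The wrist's turning moment also stayed near zero, so it did not confirm the clamp's resistance; I judged tightness from the angle and the picture.
- I never went near the dish, jar or graver, but I did not check their positions again at the end.

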